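# Lower the ratcheted paint-stand arm

## Task

Two paint stands hold their swing arms up by a ratchet; lower the one whose arm carries the freshly painted brake caliper. Press that stand's pawl tab fully down so that the pawl is free of the teeth, then push the arm's T-grip down steadily, without slamming it, until the arm lies level on its stop, and leave it there with the pawl still free. Do not touch the wet caliper, never force or lift the arm, and leave the empty stand and everything else on the bench as they are.

Things in the scene. Friction and masses are not known exactly. Their poses are not given: they have to be found in the camera images.
- load_stand: steel paint stand whose arm carries a brake caliper, bolted down; origin on the table under the arm's hinge, x axis towards the arm's grip, y along the hinge, z up. Base plate 170 x 110 x 10 mm (x -70 to 100). Two upright cheek plates, y +-15 to +-21 mm, x -45 to 21, 150 mm high; the +y one rises to 187 mm at x -65 to -15. Ratchet wheel (46 mm radius) and pawl sit outside the +y cheek
- load_hinge (a point): point on the arm's hinge axis of the loaded stand (its arm carries the caliper), 120 mm above the stand's origin. The arm is a 16 mm square bar ending in a T-grip, its axis 170 mm from here
- load_arm (a joint): elevation of the arm of the loaded stand (its arm carries the caliper), rad: 0 = level on its stop, positive = raised; starts near 0.84. Stiff hinge: with the pawl free the arm stays where it is left and takes about 2 to 10 N down at the grip; with the pawl in the teeth it has only some 0.07 rad of play either way and then only flexes if forced
- load_pawl (a joint): ratchet pawl of the loaded stand (its arm carries the caliper), rad: 0 = nose in the teeth (at the start), grows as its tab is pressed down; clear of the teeth from 0.2, fully pressed 0.35 (stop). Stiff pivot: about 5 N on the tab moves it and it stays where it is left (no spring)
- load_tab (a point): centre of the top of the pawl's thumb tab of the loaded stand (its arm carries the caliper): a level steel plate 34 (x) x 38 (y) x 4 mm, pressed from above; stands 54 mm to +y of the hinge, 10 mm behind it, 185 mm above the table. Its pivot lies 42 mm to -x and 10 mm lower: a full press lowers this point about 15 mm
- load_grip (a point): middle of the T-grip's axis on the arm of the loaded stand (its arm carries the caliper): black rubber cylinder 24 mm in diameter (top 12 mm above this point), 76 mm long, parallel to the hinge axis; it moves on a 170 mm circle about that axis
- caliper: freshly painted red brake caliper, 96 x 75 x 56 mm, bolted under the bar of the loaded arm, moving with it; origin: centre of its top, under the bar, 98 mm from the hinge axis; it fills from 50 to 146 mm along the bar, to 38 mm either side and to 56 mm under this point
- bare_stand: steel paint stand of the same make with nothing on its arm, bolted down; origin on the table under the arm's hinge, x axis towards the arm's grip, y along the hinge, z up. Base plate 170 x 110 x 10 mm (x -70 to 100). Two upright cheek plates, y +-15 to +-21 mm, x -45 to 21, 150 mm high; the +y one rises to 187 mm at x -65 to -15. Ratchet wheel (46 mm radius) and pawl sit outside the +y cheek
- bare_hinge (a point): point on the arm's hinge axis of the empty stand, 120 mm above the stand's origin. The arm is a 16 mm square bar ending in a T-grip, its axis 170 mm from here
- bare_arm (a joint): elevation of the arm of the empty stand, rad: 0 = level on its stop, positive = raised; starts near 0.84. Stiff hinge: with the pawl free the arm stays where it is left and takes about 2 to 10 N down at the grip; with the pawl in the teeth it has only some 0.07 rad of play either way and then only flexes if forced
- bare_pawl (a joint): ratchet pawl of the empty stand, rad: 0 = nose in the teeth (at the start), grows as its tab is pressed down; clear of the teeth from 0.2, fully pressed 0.35 (stop). Stiff pivot: about 5 N on the tab moves it and it stays where it is left (no spring)
- bare_tab (a point): centre of the top of the pawl's thumb tab of the empty stand: a level steel plate 34 (x) x 38 (y) x 4 mm, pressed from above; stands 54 mm to +y of the hinge, 10 mm behind it, 185 mm above the table. Its pivot lies 42 mm to -x and 10 mm lower: a full press lowers this point about 15 mm
- bare_grip (a point): middle of the T-grip's axis on the arm of the empty stand: black rubber cylinder 24 mm in diameter (top 12 mm above this point), 76 mm long, parallel to the hinge axis; it moves on a 170 mm circle about that axis
- spare_caliper: a second red brake caliper, about 96 x 75 x 56 mm, lying loose on the table; origin: centre of its underside
- mixing_cup: white open plastic mixing cup, 72 mm across, 85 mm high; origin: centre of its underside
- plug: black tapered rubber masking plug, 32 mm across, 28 mm high; origin: centre of its underside
- paint_can: closed paint can, 72 mm across, 100 mm high; origin: centre of its underside
- thinner: grey thinner bottle with black cap, 60 mm across, 150 mm high; origin: centre of its underside
- wrench: steel wrench lying flat; origin: middle of its underside
- brush: paint brush lying flat; origin: middle of its underside

How it is judged:
On the way, in this order (a step that is already met when the one before it is completed fails the run):
1. the loaded stand's pawl is pressed free while its arm is still up (value of joint load_pawl above 0.25 rad and value of joint load_arm above 0.7 rad), for 0.2 s.
2. the loaded arm is pushed down level onto its stop, the pawl staying free (value of joint load_arm below 0.04 rad and value of joint load_pawl above 0.2 rad), for 0.2 s.
At the end, for the whole second after the job is handed in: the loaded arm rests level (below 0.04 rad) and still, its pawl still free (above 0.2 rad); the empty stand's arm is still up and its pawl in the teeth; every loose thing is within 20 mm of where it stood (all of step 2 and velocity of joint load_arm between -0.05 and 0.05 rad/s and value of joint bare_arm above 0.72 rad and value of joint bare_pawl below 0.08 rad and distance of each of spare_caliper, mixing_cup, plug, paint_can, thinner, wrench, brush from where it was at the start of the episode below 0.02 m); the robot touches nothing.
It fails at once if the wet caliper is touched (contact force between any of the fingers, the arm and caliper above 0.5 N).
It fails at once if the loaded arm is forced down with the pawl in the teeth, or lifted above its starting notch ((value of joint load_arm below 0.7 rad and value of joint load_pawl below 0.12 rad) or value of joint load_arm above 0.96 rad).
It fails at once if the loaded arm is slammed (faster than 2.5 rad/s) (velocity of joint load_arm below -2.5 rad/s).
It fails at once if the empty stand is worked: its arm moved or its pawl pressed (value of joint bare_arm above 0.96 rad or value of joint bare_arm below 0.72 rad or value of joint bare_pawl above 0.08 rad).
It fails at once if a loose bystander is moved more than 20 mm or lifted (distance of any of spare_caliper, mixing_cup, plug, paint_can, thinner, wrench, brush from where it was at the start of the episode above 0.02 m).
It also fails if it takes over 38 s, if anything falls off the work surface, if the arm or the gripper's body presses on something with over 40 N, if the wrist force passes 120 N, or if a joint passes its speed limit or range.

## Robot

A 6-joint arm with a two-finger parallel gripper is mounted at the origin on the work surface. World frame = base frame: x ahead of the robot, y to its left, z up, the work surface at z = 0. Lengths are in m, angles in rad, forces in N, time in s.
With the tool pointing down it reaches from about 0.25 to 0.775 m from the base axis. Payload 8.9 kg.
Tool frame: the origin (TCP) lies between the finger pads; the fingertips stand 14 mm ahead of it and the grasp point (between the pads) lies 5 mm behind it; z points along the fingers, y is the line along which they close (so a half turn about z gives the same grasp; the last joint's range is limited). The gripper opens to 85 mm and grips with 20 to 120 N. Pads are 22 mm wide; open, the fingers measure 114 mm over their backs; the gripper's body (76 mm by 85 mm) begins 54 mm behind the grasp point. The pads swing forward as they close: fully open they stand 13 mm farther back than shut.
Start: joints at [-1.345, 0.291, -0.153, 1.127, 0, 1.431], TCP at [0.187, -0.49, 0.215] pointing down, gripper open.
Joint ranges: [-2.52, 2.52], [-0.91, 1.74], [-1.3, 1.37], [-1.96, 2.02], [-1.52, 1.47], [-3.14, 3.14]. Speed limits (rad/s): [2.22, 2.22, 2.79, 3.14, 3.14, 3.14].

## Interface

Orientations are given as a unit quaternion [x, y, z, w].
In Python, from rig import r, optics gives the robot as it stands.
- The arm moves only by the tool drive_tool, never from a script. Its argument "deltas" is a list of rows, each a list of 4 numbers: the shift along the world's x, y, z in m, then the turn about the world's z in rad. In form: [[tx, ty, tz, twist], ...]. A call has 1 to 10 rows; each row is the pose to reach, as a shift and turn from the pose commanded when the call began; what a row does not reach only later rows make up. A row lasts 1/8 s, in which the tool goes at most 62.5 mm and 10.7 degrees, less where a joint would pass 70% of its speed; a pose out of reach is approached as far as the arm can. A call with a gripper value outside its range is refused whole. "gripper" is the opening, from 0 (shut) to 1 (fully open), set as the call begins (left out, the last holds). The fingers move at their own pace and stop on an object; "force" is the grip in N (left out, the last holds). Time passes only in rows, so rows that repeat a pose let the fingers close. It gives the time, the measured TCP pose, the force, the opening and the grip force at its end, in the units of the state.
- r.sense(): the state, without advancing time (a new reading comes with each control period).
- optics.snapshot(name): name is "side" or "top"; returns the picture (420x560x3 uint8, red, green, blue); there is no depth.
- optics.calibration(name): a dict with "fov_y" (degrees; the focal length in pixels is half the picture's height over the tangent of half this angle, whatever the lens; pixels are square), "cx", "cy" (the principal point, pixels), "dist" ([k1, k2, p1, p2, k3] as OpenCV has them; the pictures are not rectified), "T" (4x4, takes a point from camera to world coordinates). Camera axes: x right, y down, z forward; pixel columns grow to the right and rows downward; lengths in m; the calibration is good to about 2 mm. A picture is of the moment at which its call begins. calibration takes no time and is no camera call.
- r.job_done(): hands the job in; it is judged then, once.
Trained networks look in the newest picture that a camera, given by its name, has taken for a name from the list of things; names that differ only in an ending like _2 or _b are one class to them, and where a whole thing is asked for, a point or a joint stands for the part that bears it (a point fixed in the world has none). Each returns a list of dicts, best first, with "confidence" (0 to 1); they miss things now and then, are a little off and sometimes report something else, mostly with a low value. They report only what shows in the picture. A call takes as long as a camera call.
- optics.masks_of(camera, thing): "region" (420x560 bool, what is visible of it) and "box" ([left, top, width, height] in pixels, round what is visible of it).
- optics.landmark_of(camera, thing): "xy" ([column, row] in pixels: a listed point, or the origin of a listed thing).
The state is a dict: "t": time; "joint_pos": joint angles; "qd": joint speeds; "joint_efforts": joint torques, N m; "ee_pos": TCP position; "tcp_rot": TCP orientation; "force": force on the tool from outside, world axes, zero at the start; "moment": the same for the moment, N m; "opening": finger opening in m; "grasp_force": force on a finger pad.
Only numpy, scipy, OpenCV 4.12 (cv2) and the standard library are available. Lean on these libraries where they do the work, as an engineer would, in place of code of your own. Each camera call takes 0.05 s, during which the arm holds its last target. There are 200 camera calls.

## Working session

There is one attempt and no reset: what is moved stays moved. The work goes in short steps, Python scripts to look and compute and a tool call to move; the robot and the scene stay as the last step left them, time stands still between calls to the robot, and variables do not carry over. Pictures are saved under pics/ and viewed, at most 10 in all, crops included, and the job is handed in when it is done.

Besides the shell and the picture viewer there is one more tool, called after "Emit:" by a JSON object that holds its "name" and its "arguments". drive_tool: Moves the arm, as the interface text tells. Its arguments: {"type":"object","properties":{"deltas":{"type":"array"},"gripper":{"type":"number"},"force":{"type":"number"}},"required":["deltas"]}

```bash
mkdir -p pics; cat > h.py <<'E'
import numpy as np,cv2
from rig import r,optics
def K(c):
    k=optics.calibration(c);f=210/np.tan(np.radians(k["fov_y"])/2)
    return np.array([[f,0,k["cx"]],[0,f,k["cy"]],[0,0,1.]]),np.array(k["dist"]),np.array(k["T"])
def ray(c,xy):
    M,d,T=K(c);p=cv2.undistortPoints(np.array([[xy]],float),M,d)[0,0]
    v=T[:3,:3]@np.array([p[0],p[1],1]);return T[:3,3],v/np.linalg.norm(v)
def tri(a,b):
    (o,u),(p,v)=ray("top",a),ray("side",b)
    s=np.linalg.lstsq(np.c_[u,-v],p-o,rcond=None)[0];A=o+s[0]*u;B=p+s[1]*v
    return (A+B)/2,np.linalg.norm(A-B)
def proj(c,P):
    M,d,T=K(c);Ti=np.linalg.inv(T)
    return cv2.projectPoints(np.array(P,float).reshape(-1,3),cv2.Rodrigues(Ti[:3,:3])[0],Ti[:3,3],M,d)[0][:,0]
E
python3 - <<'E'
from h import *
for c in("top","side"):
    cv2.imwrite(f"pics/{c}0.png",optics.snapshot(c)[:,:,::-1])
np.set_printoptions(precision=3,suppress=True)
for n in["load_hinge","load_tab","load_grip","caliper","load_stand","bare_hinge","bare_tab","bare_grip"]:
    L={c:optics.landmark_of(c,n)[:2] for c in("top","side")}
    for c in L: print(n,c,[(np.round(q["xy"],1),round(q["confidence"],2)) for q in L[c]])
    if L["top"] and L["side"]: print("   ",*tri(L["top"][0]["xy"],L["side"][0]["xy"]))
print(r.sense())
E
```

```text
load_hinge top [(array([331.1, 237.2]), 0.83)]
load_hinge side [(array([336.1, 195.9]), 0.83)]
    [ 0.443 -0.145  0.128] 0.0010001759130435278
load_tab top [(array([316.9, 233.2]), 0.69)]
load_tab side [(array([322.5, 181.8]), 0.78)]
    [ 0.455 -0.096  0.19 ] 0.01292368101951292
load_grip top [(array([342.5, 189.2]), 0.56)]
load_grip side [(array([311.5, 144.3]), 0.55)]
    [ 0.558 -0.171  0.248] 0.008037481432409106
caliper top [(array([340.2, 206.4]), 0.95)]
caliper side [(array([321.3, 171. ]), 0.94)]
    [ 0.521 -0.173  0.173] 0.010423667630622711
load_stand top [(array([326.2, 238.2]), 0.83)]
load_stand side [(array([330.3, 232.6]), 0.64)]
    [ 0.452 -0.143 -0.002] 7.117014101542552e-05
bare_hinge top [(array([212.2, 234.1]), 0.73), (array([328.6, 242.2]), 0.46)]
bare_hinge side [(array([248.1, 250.8]), 0.97)]
    [0.468 0.208 0.123] 0.012753527886079
bare_tab top [(array([192.3, 238.7]), 0.71)]
bare_tab side [(array([249.4, 250.8]), 0.75), (array([243.8, 241.4]), 0.67)]
    [0.441 0.253 0.163] 0.012105066168799205
bare_grip top [(array([195.9, 186.6]), 0.78)]
bare_grip side [(array([207. , 197.4]), 0.91)]
    [0.581 0.231 0.243] 0.00011550935332801696
{'t': 0.9, 'joint_pos': array([-1.345,  0.291, -0.153,  1.127,  0.   ,  1.431]), 'qd': array([-0.001, -0.001, -0.   ,  0.002, -0.002,  0.   ]), 'joint_efforts': array([ -0.001, -53.701,  33.164,   0.002,  -0.   ,  -0.   ]), 'ee_pos': array([ 0.187, -0.49 ,  0.215]), 'tcp_rot': array([ 0.983,  0.181,  0.   , -0.   ]), 'force': array([-0.377, -0.138, -0.395]), 'moment': array([ 0.046, -0.026,  0.058]), 'grasp_force': 0.0, 'opening': 0.08530231093645087}
```

View pics/top0.png

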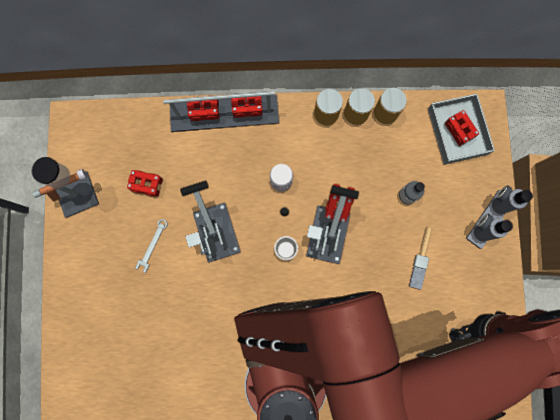

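View pics/side0.png

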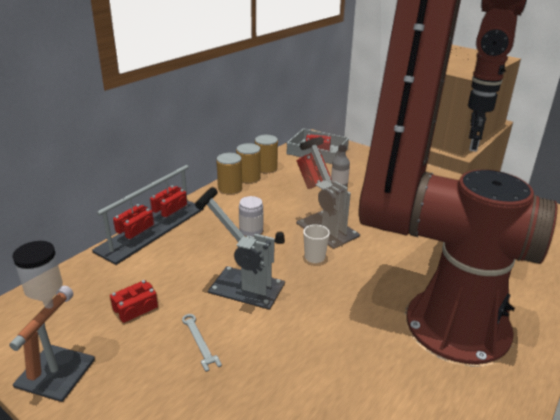

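The top view shows the loaded stand with its hinge near (331,237), white tab near (315,232) and grip near (344,192). The empty stand is at about (212,234), and the cup at (286,249) is beside the loaded tab. I'll fit the stand's pose to all of its landmarks.

```bash
cat >> h.py <<'E'
def model(p,a):
    x,y,w=p;c,s=np.cos(w),np.sin(w)
    L=np.array([[0,0,.12],[-.010,.054,.185],[.17*np.cos(a),0,.12+.17*np.sin(a)],
      [.098*np.cos(a)+.008*np.sin(a),0,.12+.098*np.sin(a)-.008*np.cos(a)],[0,0,0]])
    return np.c_[x+c*L[:,0]-s*L[:,1],y+s*L[:,0]+c*L[:,1],L[:,2]]
E
python3 - <<'E'
from h import *
from scipy.optimize import least_squares
np.set_printoptions(precision=3,suppress=True)
obs={"top":[[331.1,237.2],[316.,233],[343,190.5],[340.2,206.4],[326.2,238.2]],"side":[[336.1,195.9],[322.5,181.8],[311.5,144.3],[321.3,171],[330.3,232.6]]}
f=lambda q:np.concatenate([(proj(c,model(q[:3],q[3]))-np.array(obs[c])).ravel() for c in obs])
s=least_squares(f,[.45,-.145,-.2,.84],loss="soft_l1");print(s.x);print(s.fun.reshape(2,5,2));print(model(s.x[:3],s.x[3]))
im=cv2.imread("pics/top0.png");im2=cv2.imread("pics/side0.png");out=[]
for c,i,(x0,y0) in(("top",im,(290,170)),("side",im2,(270,110))):
    k=cv2.resize(i[y0:y0+110,x0:x0+90],None,fx=4,fy=4,interpolation=cv2.INTER_CUBIC)
    for u,v in proj(c,model(s.x[:3],s.x[3])): cv2.drawMarker(k,(int((u-x0+.5)*4),int((v-y0+.5)*4)),(0,255,0),0,12,1)
    out.append(k)
cv2.imwrite("pics/fit.png",np.hstack(out))
E
```

```text
[ 0.448 -0.146 -0.272  0.828]
[[[ 0.117 -1.58 ]
  [-1.791 -0.804]
  [ 2.581 -0.168]
  [-0.737  2.28 ]
  [ 1.052  1.123]]

 [[-1.201  1.691]
  [ 2.1    2.561]
  [-0.331 -0.084]
  [-1.572 -3.383]
  [ 1.69  -0.452]]]
[[ 0.448 -0.146  0.12 ]
 [ 0.453 -0.092  0.185]
 [ 0.559 -0.177  0.245]
 [ 0.517 -0.166  0.187]
 [ 0.448 -0.146  0.   ]]
```

View pics/fit.png

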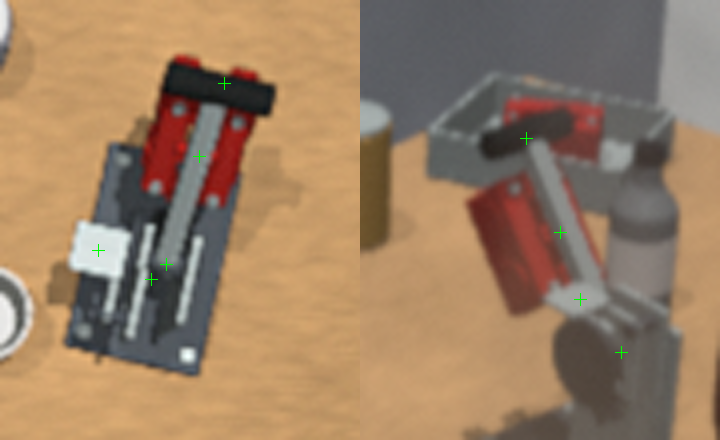

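The fitted markers sit on the tab, grip and hinge: tab ≈ (0.453, -0.092, 0.185), yaw ≈ -0.26, arm ≈ 0.83 rad. Next I'll shut the fingers and move above the tab, high enough to clear everything.

Emit:
{"name": "drive_tool", "arguments": {"deltas": [[0,0,0.05,0.1],[0,0,0.1,0.2],[0.02,0.03,0.115,0.3],[0.05,0.075,0.115,0.4],[0.08,0.12,0.115,0.5],[0.11,0.165,0.115,0.6],[0.14,0.21,0.115,0.7],[0.17,0.255,0.115,0.8],[0.2,0.3,0.115,0.9],[0.23,0.345,0.115,0.94]], "gripper": 0}}

```text
t: 2.15
ee_pos: [0.4181, -0.1439, 0.3304]
tcp_rot: [0.794, 0.608, 0.0, 0.0]
force: [0.6, -0.9, -1.1]
opening: -0.0002
grasp_force: 0.0
```

Emit:
{"name": "drive_tool", "arguments": {"deltas": [[0.02,0.03,0,0],[0.038,0.056,0,0],[0.038,0.056,-0.03,0],[0.038,0.056,-0.06,0],[0.038,0.056,-0.08,0],[0.038,0.056,-0.09,0],[0.038,0.056,-0.09,0]]}}

```text
t: 3.02
ee_pos: [0.4551, -0.0894, 0.2401]
tcp_rot: [0.795, 0.607, -0.0, -0.0]
force: [0.3, 0.2, -0.2]
opening: 0.0
grasp_force: 0.0
```

```bash
python3 - <<'E'
from h import *
np.set_printoptions(precision=3,suppress=True)
o=[]
for c,(x0,y0) in(("top",(270,150)),("side",(260,90))):
    o.append(cv2.resize(optics.snapshot(c)[y0:y0+150,x0:x0+100,::-1],None,fx=4,fy=4))
cv2.imwrite("pics/above.png",np.hstack(o))
s=r.sense();print(s["t"],s["ee_pos"],s["tcp_rot"],s["opening"],s["force"],s["joint_pos"])
E
```

```text
3.125 [ 0.456 -0.09   0.241] [0.795 0.607 0.    0.   ] 0.00031123263205380826 [0.477 0.239 0.037] [-0.352  0.16  -0.255  1.155  0.     1.485]
```

View pics/above.png

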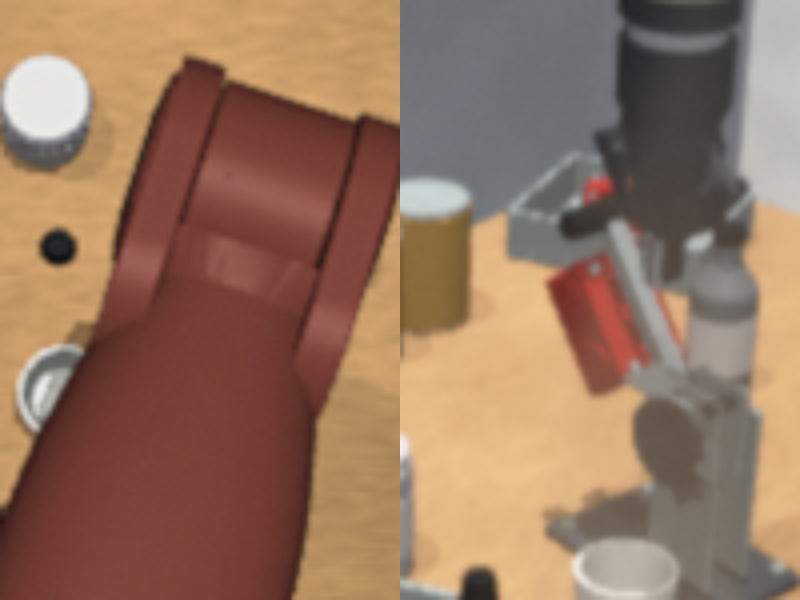

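The side view shows the shut fingertips near crop (668,278), above the tab at about (645,378). I'll check that against the projected positions.

```bash
python3 - <<'E'
from h import *
np.set_printoptions(precision=3,suppress=True)
print(K("side")[2][:3,3],K("top")[2][:3,3])
p=proj("side",[[.456,-.09,.227],[.456,-.09,.185],[.453,-.092,.185],[.456,-.09,.31]]);print((p-[260,90])*4+[400,0])
for n in("load_tab","load_grip"):
    print(n,[((q["xy"]-np.array([260,90]))*4+[400,0],q["confidence"]) for q in optics.landmark_of("side",n)])
E
```

```text
[-0.182  0.972  0.855] [0.312 0.009 1.535]
[[656.847 322.402]
 [653.092 376.926]
 [658.344 377.157]
 [664.573 209.598]]
load_tab [(array([644. , 362.4]), 0.56)]
load_grip [(array([604. , 207.2]), 0.58)]
```

Emit:
{"name": "drive_tool", "arguments": {"deltas": [[0,0,-0.012,0],[0,0,-0.024,0],[0,0,-0.034,0],[0,0,-0.037,0],[0,0,-0.04,0],[0,0,-0.043,0],[0,0,-0.045,0],[0,0,-0.045,0]]}}

```text
t: 4.22
ee_pos: [0.4553, -0.0894, 0.1952]
tcp_rot: [0.795, 0.607, 0.0, 0.0]
force: [0.1, 0.2, -0.2]
opening: -0.0002
grasp_force: 0.0
```

Emit:
{"name": "drive_tool", "arguments": {"deltas": [[0,0,-0.002,0],[0,0,-0.004,0],[0,0,-0.006,0]]}}

```text
t: 4.6
ee_pos: [0.4553, -0.0894, 0.1891]
tcp_rot: [0.795, 0.607, 0.0, 0.0]
force: [0.5, 0.8, -0.4]
opening: -0.0002
grasp_force: 0.0
```

```bash
python3 - <<'E'
from h import *
i=optics.snapshot("side");cv2.imwrite("pics/p1.png",cv2.resize(i[110:210,270:390,::-1],None,fx=6,fy=6,interpolation=cv2.INTER_CUBIC))
E
```

```text
(no output)
```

View pics/p1.png

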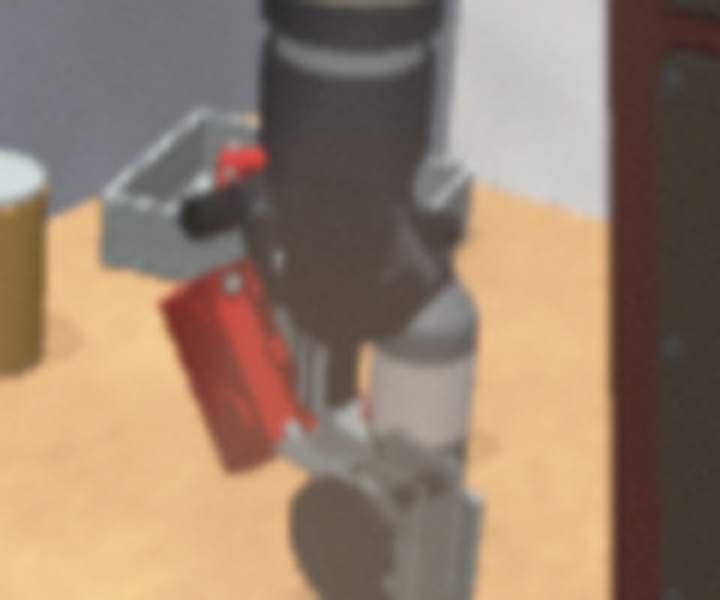

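```bash
python3 - <<'E'
from h import *
np.set_printoptions(precision=1,suppress=True)
q=lambda P:(proj("side",P)-[270,110])*6
print(q([[.455,-.089,.175],[.455,-.089,.185],[.455,-.089,.195],[.453,-.092,.185],[.448,-.146,.12]]))
w=-.265;c,s=np.cos(w),np.sin(w)
print(q([[.448+c*a-s*b,-.146+s*a+c*b,.185] for a,b in((-.027,.035),(.007,.035),(.007,.073),(-.027,.073))]))
print(K("side")[0][0,0],r.sense()["force"])
for n in("load_tab","load_pawl"):
  for d in optics.masks_of("side",n)[:2]: print(n,d["confidence"],(np.array(d["box"][:2])-[270,110])*6,np.array(d["box"][2:])*6)
E
```

```text
[[319.  466. ]
 [320.3 446.9]
 [321.6 427.6]
 [327.5 445.7]
 [388.8 525.8]]
[[383.4 449.4]
 [333.4 420.9]
 [271.9 443.9]
 [321.5 473.2]]
510.76943145326186 [-0.5  0.3  0.1]
load_tab 0.49 [256.2 421.2] [162.6 180.6]
load_pawl 0.58 [158.4 196.2] [235.2 439.2]
load_pawl 0.49 [282.6 418.8] [152.4 202.2]
```

Emit:
{"name": "drive_tool", "arguments": {"deltas": [[0,0,-0.002,0],[0,0,-0.004,0]]}}

```text
t: 5.0
ee_pos: [0.4553, -0.0894, 0.1851]
tcp_rot: [0.795, 0.607, 0.0, 0.0]
force: [0.3, 0.6, -0.6]
opening: -0.0001
grasp_force: 0.0
```

```bash
python3 - <<'E'
from h import *
i=optics.snapshot("side");cv2.imwrite("pics/p2.png",cv2.resize(i[150:200,300:350,::-1],None,fx=12,fy=12,interpolation=cv2.INTER_CUBIC))
print(r.sense()["force"])
E
```

```text
[-0.17645854  0.28481663  0.1146452 ]
```

View pics/p2.png

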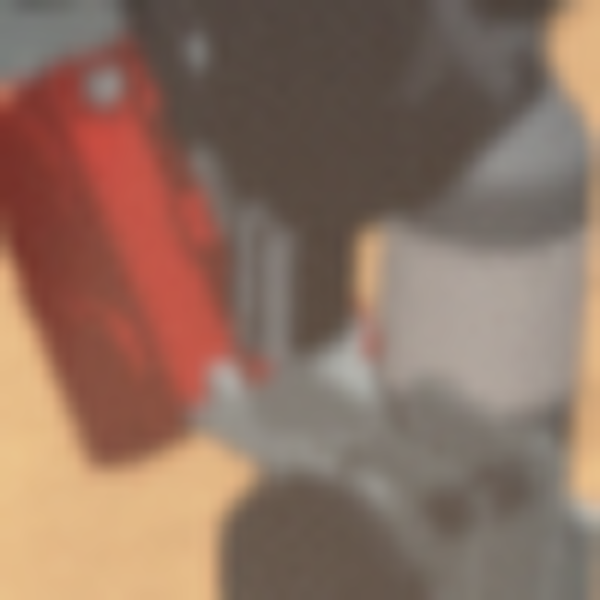

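Emit:
{"name": "drive_tool", "arguments": {"deltas": [[0,0,-0.002,0],[0,0,-0.004,0],[0,0,-0.006,0]]}}

```text
t: 5.42
ee_pos: [0.4553, -0.0894, 0.1791]
tcp_rot: [0.795, 0.607, -0.0, -0.0]
force: [-0.7, -0.7, -0.2]
opening: -0.0003
grasp_force: 0.0
```

```bash
python3 - <<'E'
from h import *
print(optics.calibration("side")["dist"],r.sense()["force"])
b=cv2.imread("pics/side0.png")
a=optics.snapshot("side")[:,:,::-1]
cv2.imwrite("pics/p3.png",np.hstack([cv2.resize(b[110:210,450:510],None,fx=6,fy=6),cv2.resize(a[120:190,290:360],None,fx=6,fy=6)[:, :][0:420].copy() if 0 else cv2.resize(a[130:230,295:355],None,fx=6,fy=6)]))
print((proj("side",[[.187,-.49,.215],[.187,-.49,.201]])-[450,110])*6)
E
```

```text
[-0.05840587  0.          0.          0.          0.        ] [-0.72783982 -0.65080193 -0.19983495]
[[123.33003868 258.24400315]
 [117.68192284 283.40828315]]
```

View pics/p3.png

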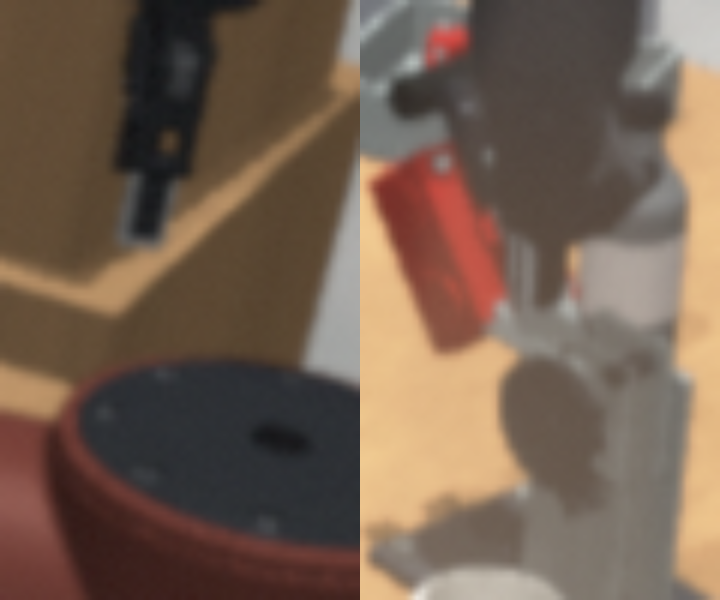

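Emit:
{"name": "drive_tool", "arguments": {"deltas": [[0,0,-0.002,0],[0,0,-0.004,0],[0,0,-0.006,0],[0,0,-0.006,0]]}}

```text
t: 5.98
ee_pos: [0.4552, -0.0894, 0.173]
tcp_rot: [0.795, 0.607, -0.0, -0.0]
force: [-0.0, -0.6, 0.1]
opening: 0.0004
grasp_force: 0.0
```

Emit:
{"name": "drive_tool", "arguments": {"deltas": [[0,0,-0.002,0],[0,0,-0.004,0],[0,0,-0.006,0]]}}

```text
t: 6.35
ee_pos: [0.4557, -0.0896, 0.1674]
tcp_rot: [0.795, 0.607, 0.0, 0.0]
force: [0.9, 0.0, 5.8]
opening: -0.0002
grasp_force: 2.7
```

```bash
python3 - <<'E'
from h import *
a=optics.snapshot("side")
np.save("pics/a.npy",a)
for n in ("load_tab","load_hinge","load_grip"): print(n,[(q["xy"],q["confidence"]) for q in optics.landmark_of("side",n)])
cv2.imwrite("pics/p4.png",cv2.resize(a[160:215,300:350,::-1],None,fx=10,fy=10,interpolation=cv2.INTER_CUBIC))
E
```

```text
load_tab [([322.5, 187.2], 0.53)]
load_hinge [([335.4, 196.6], 0.9)]
load_grip [([311.0, 142.5], 0.87), ([321.4, 184.4], 0.19)]
```

View pics/p4.png

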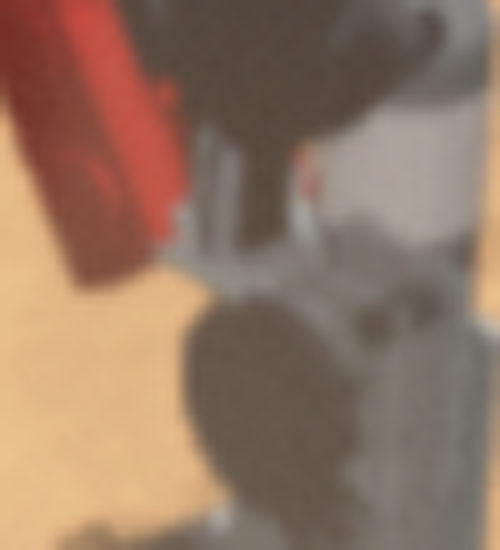

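Contact: the tip sits at about (325,185), in the middle of the tab, at 5.8 N. Now I'll press the tab down.

Emit:
{"name": "drive_tool", "arguments": {"deltas": [[0,0,-0.002,0],[0,0,-0.004,0],[0,0,-0.006,0],[0,0,-0.008,0]]}}

```text
t: 7.05
ee_pos: [0.4565, -0.0898, 0.1598]
tcp_rot: [0.795, 0.607, 0.001, 0.001]
force: [2.9, -0.4, 5.7]
opening: -0.0002
grasp_force: 3.0
```

Emit:
{"name": "drive_tool", "arguments": {"deltas": [[0,0,-0.0015,0],[0,0,-0.003,0]]}}

```text
t: 7.3
ee_pos: [0.4565, -0.0898, 0.1567]
tcp_rot: [0.795, 0.607, 0.001, 0.001]
force: [4.0, -0.5, 4.8]
opening: -0.0003
grasp_force: 2.9
```

Emit:
{"name": "drive_tool", "arguments": {"deltas": [[0,0,-0.0015,0],[0,0,-0.003,0]]}}

```text
t: 7.55
ee_pos: [0.4567, -0.0899, 0.155]
tcp_rot: [0.795, 0.607, 0.001, 0.001]
force: [-5.0, 1.9, 31.7]
opening: 0.0002
grasp_force: 14.2
```

Emit:
{"name": "drive_tool", "arguments": {"deltas": [[0,0,-0.001,0],[0,0,-0.002,0]]}}

```text
t: 7.8
ee_pos: [0.4568, -0.09, 0.1545]
tcp_rot: [0.795, 0.607, 0.001, 0.002]
force: [-10.3, 3.6, 48.3]
opening: 0.0003
grasp_force: 21.2
```

The stop is reached: about 13 mm of travel, then the force rises steeply. I'll lift clear, check the pawl, and move above the grip.

Emit:
{"name": "drive_tool", "arguments": {"deltas": [[0,0,0.01,0],[0,0,0.05,0],[0,0,0.1,0],[0,0,0.15,0],[0.035,-0.029,0.15,0],[0.07,-0.058,0.15,0],[0.105,-0.087,0.15,0],[0.105,-0.087,0.15,0]]}}

```text
t: 8.8
ee_pos: [0.5614, -0.1781, 0.2991]
tcp_rot: [0.795, 0.607, -0.001, -0.001]
force: [-0.0, 0.1, 0.4]
opening: -0.0004
grasp_force: 0.0
```

```bash
python3 - <<'E'
from h import *
a=optics.snapshot("side")
for n in ("load_tab","load_grip"): print(n,[(q["xy"],q["confidence"]) for q in optics.landmark_of("side",n)])
print(proj("side",[[.453,-.092,.185],[.453,-.092,.170],[.559,-.177,.245],[.559,-.177,.257]]))
cv2.imwrite("pics/p5.png",cv2.resize(a[110:210,290:360,::-1],None,fx=6,fy=6,interpolation=cv2.INTER_CUBIC))
print(r.sense()["ee_pos"],r.sense()["t"])
E
```

```text
load_tab [([322.9, 190.8], 0.7)]
load_grip [([307.1, 143.7], 0.56)]
[[324.58603094 184.28924825]
 [324.2497449  189.05762967]
 [311.00315982 144.28713903]
 [311.20131604 140.48782235]]
[ 0.55962078 -0.17599161  0.30077744] 8.95
```

View pics/p5.png

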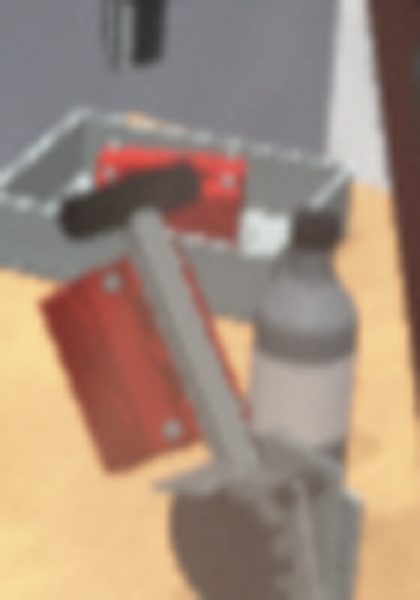

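The tab is now tilted down and the arm is still up. The tip at crop (135,68) lines up above the grip at (130,200), which puts contact at TCP z ≈ 0.24.

Emit:
{"name": "drive_tool", "arguments": {"deltas": [[0,0,-0.02,0],[0,0,-0.04,0],[0,0,-0.05,0],[0,0,-0.055,0],[0,0,-0.06,0],[0,0,-0.064,0]]}}

```text
t: 9.7
ee_pos: [0.5657, -0.1775, 0.242]
tcp_rot: [0.794, 0.607, 0.004, 0.006]
force: [14.4, 0.8, 24.5]
opening: 0.0001
grasp_force: 12.1
```

Emit:
{"name": "drive_tool", "arguments": {"deltas": [[0.003,-0.001,0,0],[0.006,-0.0015,-0.001,0],[0.009,-0.0025,-0.003,0]]}}

```text
t: 10.07
ee_pos: [0.5718, -0.1791, 0.2373]
tcp_rot: [0.794, 0.607, 0.002, 0.003]
force: [3.9, 2.9, 10.3]
opening: -0.0001
grasp_force: 5.1
```

Forces drop when I follow the arc, so the arm is moving. Continuing along the arc.

Emit:
{"name": "drive_tool", "arguments": {"deltas": [[0.006,-0.0015,-0.006,0],[0.011,-0.003,-0.0125,0],[0.016,-0.0045,-0.019,0],[0.021,-0.0055,-0.026,0]]}}

```text
t: 10.58
ee_pos: [0.5942, -0.185, 0.2116]
tcp_rot: [0.794, 0.607, 0.003, 0.004]
force: [7.9, 0.5, 11.6]
opening: -0.0
grasp_force: 6.3
```

Emit:
{"name": "drive_tool", "arguments": {"deltas": [[0.006,-0.001,-0.007,0],[0.011,-0.0025,-0.0145,0],[0.015,-0.0035,-0.022,0],[0.019,-0.0045,-0.03,0],[0.022,-0.005,-0.0375,0],[0.0245,-0.0055,-0.0455,0],[0.0265,-0.0065,-0.054,0],[0.0285,-0.007,-0.062,0]]}}

```text
t: 11.58
ee_pos: [0.6232, -0.1927, 0.1493]
tcp_rot: [0.795, 0.607, 0.003, 0.004]
force: [9.7, -1.1, 7.3]
opening: 0.0
grasp_force: 5.5
```

The tip has rolled about 12 mm outboard on the grip, so I'll re-seat it over the axis.

Emit:
{"name": "drive_tool", "arguments": {"deltas": [[0,0,0.008,0],[0,0,0.02,0],[-0.009,0.0025,0.02,0],[-0.009,0.0025,0.02,0],[-0.009,0.0025,0.008,0],[-0.009,0.0025,0.003,0],[-0.009,0.0025,0,0]]}}

```text
t: 12.45
ee_pos: [0.6102, -0.189, 0.146]
tcp_rot: [0.795, 0.607, 0.0, 0.0]
force: [2.5, -0.6, 5.3]
opening: -0.0001
grasp_force: 2.4
```

Re-seated and in contact, at θ ≈ 0.18. Pushing down to the stop.

Emit:
{"name": "drive_tool", "arguments": {"deltas": [[0.001,0,-0.006,0],[0.002,0,-0.012,0],[0.003,-0.001,-0.018,0],[0.003,-0.001,-0.023,0],[0.003,-0.001,-0.026,0]]}}

```text
t: 13.08
ee_pos: [0.6129, -0.19, 0.1199]
tcp_rot: [0.795, 0.607, -0.0, 0.0]
force: [3.6, -0.7, 3.6]
opening: -0.0003
grasp_force: 2.4
```

Emit:
{"name": "drive_tool", "arguments": {"deltas": [[0,0,-0.002,0],[0,0,-0.004,0],[0,0,-0.004,0]]}}

```text
t: 13.45
ee_pos: [0.6125, -0.1899, 0.116]
tcp_rot: [0.795, 0.607, -0.0, -0.0]
force: [2.4, -0.0, 3.8]
opening: -0.0003
grasp_force: 1.5
```

Emit:
{"name": "drive_tool", "arguments": {"deltas": [[0,0,-0.002,0],[0,0,-0.004,0],[0,0,-0.004,0]]}}

```text
t: 13.82
ee_pos: [0.6129, -0.19, 0.1155]
tcp_rot: [0.795, 0.607, 0.0, 0.001]
force: [-7.5, 3.3, 30.3]
opening: 0.0002
grasp_force: 15.8
```

Emit:
{"name": "drive_tool", "arguments": {"deltas": [[0,0,-0.0015,0],[0,0,-0.003,0],[0,0,-0.003,0]]}}

```text
t: 14.2
ee_pos: [0.6131, -0.1901, 0.1152]
tcp_rot: [0.795, 0.607, 0.001, 0.002]
force: [-16.0, 6.0, 53.0]
opening: -0.0003
grasp_force: 27.4
```

The arm meets a hard stop exactly at the expected level height. Retreating and taking a last look.

Emit:
{"name": "drive_tool", "arguments": {"deltas": [[0,0,0.006,0],[0,0,0.04,0],[0,0,0.09,0],[0,0,0.14,0],[0,0,0.18,0],[0,0,0.18,0],[0,0,0.18,0]]}}

```text
t: 15.08
ee_pos: [0.612, -0.1897, 0.2878]
tcp_rot: [0.795, 0.607, -0.001, -0.001]
force: [0.6, -0.6, -0.0]
opening: -0.0001
grasp_force: 0.0
```

```bash
python3 - <<'E'
from h import *
a=optics.snapshot("side")
for n in ("load_tab","load_grip"): print(n,[(q["xy"],q["confidence"]) for q in optics.landmark_of("side",n)])
print(proj("side",model([.448,-.146,-.265],0.0)[:3]))
cv2.imwrite("pics/p6.png",cv2.resize(a[110:310,190:370,::-1],None,fx=3,fy=3,interpolation=cv2.INTER_CUBIC))
s=r.sense();print(s["force"],s["t"],s["qd"])
E
```

```text
load_tab [([200.6, 341.1], 0.63), ([310.8, 189.4], 0.26)]
load_grip [([294.4, 175.4], 0.64)]
[[334.79443492 197.62878288]
 [324.59689145 184.44477585]
 [297.34139288 175.38221169]]
[-0.79261917 -0.58307288 -0.49853166] 15.225 [ 0.00178726 -0.00218078  0.00801488  0.00217009  0.00027355  0.0016953 ]
```

View pics/p6.png

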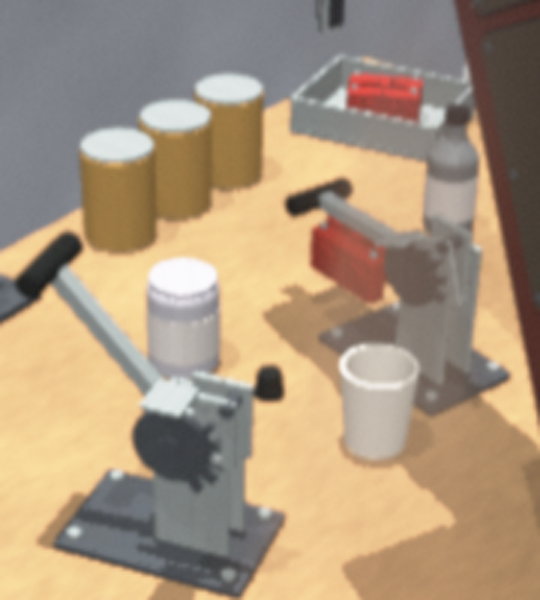

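The loaded arm lies level, with its grip at row 175.4 as predicted. Its tab is down, and the empty stand and loose items look undisturbed.

```bash
python3 -c "
from rig import r
print(r.job_done())"
```

```text
the job is handed in; nothing more can be done
None
```

The job is handed in: the loaded stand's pawl was pressed to its stop and its arm pushed down level onto its stop. The last side view shows the tab still down, with the empty stand and the loose things in view looking undisturbed, but no verdict came back.

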